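# Put three mixed-up containers back on their own stations

### The job

The jar, the white bottle and the dropper bottle are each standing on the wrong station, and every station is taken. Change them round, using the empty rubber mat as a free spot on the way, until the squat jar stands centred on the balance's round pan, the white bottle centred on the stirrer's square plate and the dropper bottle centred on the slatted drip stand. Keep them upright, set them down gently, let go, and leave the petri dish, the vial and the slide box where they are.

Things in the scene. Friction and masses are not known exactly. Their poses are not given: they have to be found in the camera images.
- jar: squat white screw-top jar with a grey lid: body 66 mm across and straight up to about 60 mm, lid 63 mm across, 80 mm high in all, about 0.18 kg. Origin: centre of its underside, z up its axis. Starts on the stirrer. Grip it across the body.
- bottle: white screw-cap bottle: round body 58 mm across, straight to about 80 mm height, then a shoulder; white cap 34 mm across from 95 mm to the top at 115 mm; about 0.2 kg. Origin: centre of its underside, z up its axis. Starts on the drip stand.
- dropper: small dark brown dropper bottle with a black cap: round body 33 mm across, straight to about 40 mm height, then a shoulder; cap 20 mm across from 50 mm to the top at 72 mm; about 0.04 kg. Origin: centre of its underside, z up its axis. Starts on the balance.
- balance_pan (a point): small white bench balance (about 112 x 100 mm, fixed) with a dark display at the front and a round steel pan, 84 mm across, on top. This point is the centre of the pan's top face, 45 mm above the bench; x points from the display towards the back of the device, z up. Its place on the bench varies.
- stirrer_plate (a point): grey magnetic stirrer (about 112 x 100 mm, fixed) with a black knob on its front and a square white ceramic plate, 86 x 86 mm, on top. This point is the centre of the plate's top face, 50 mm above the bench; x points from the knob towards the back of the device, z up. Its place on the bench varies.
- drip_grid (a point): low metal drip stand (110 x 95 mm, fixed) with a flat top of nine parallel bars. This point is the centre of its top face, 22 mm above the bench, z up. Its place on the bench varies.
- mat: thin black square rubber mat, 95 x 95 x 4 mm, lying flat and fixed, empty at the start: the free spot. Origin: centre of its underside, at bench height; its top is 4 mm above it. Its place varies. The four places (balance, stirrer, drip stand, mat) lie 0.14 to 0.45 m apart. Beyond them the equipment is tall: a blue water bath 0.27 m high on the right (y below -0.48 m) and a centrifuge with its lid up on the left (y above 0.16 m); keep the arm above or clear of them.
- petri: bystander: round petri dish lying flat, 89 mm across, 16 mm high, loose; origin at the centre of its underside
- vial: bystander: small capped vial standing upright, 22 mm across, 33 mm high, loose; origin at the centre of its underside
- slidebox: bystander: flat box of slides, 58 x 80 x 24 mm, loose; origin at the centre of its underside
Mind the look-alikes: they are no part of the job. Of the things that look like the dropper, the smallest one is meant.

How it is judged (in metres and radians):
At the end, for the whole second after the job is handed in: The jar stands on the balance pan, the white bottle on the stirrer plate and the dropper bottle on the drip stand, each within 12 mm of the centre of its place (and within 5 mm of its top face in height), upright within 0.1 rad, released and at rest (horizontal distance between jar and balance_pan below 0.012 m and z of jar in the frame of balance_pan between -0.005 and 0.005 m and angle between each of jar, bottle, dropper's own z axis and vertical below 0.1 rad and linear speed of each of jar, bottle, dropper below 0.02 m/s and horizontal distance between bottle and stirrer_plate below 0.012 m and z of bottle in the frame of stirrer_plate between -0.005 and 0.005 m and horizontal distance between dropper and drip_grid below 0.012 m and z of dropper in the frame of drip_grid between -0.005 and 0.005 m); the robot touches nothing.
It fails at once if a jar or bottle is tipped over (angle between any of jar, bottle, dropper's own z axis and vertical above 0.5 rad).
It fails at once if a jar or bottle is dropped or banged down (over 40 N on a place) (contact force between any of jar, bottle, dropper and balance above 40 N or contact force between any of jar, bottle, dropper and stirrer above 40 N or contact force between any of jar, bottle, dropper and drip_stand above 40 N or contact force between any of jar, bottle, dropper and mat above 40 N).
It fails at once if the petri dish, the vial or the slide box is pushed away (over 25 mm) (distance of any of petri, vial, slidebox from where it was at the start of the episode above 0.025 m).
It also fails if it takes over 102 s, if anything falls off the work surface, if the arm or the gripper's body presses on something with over 40 N, if the wrist force passes 120 N, or if a joint passes its speed limit or range.

### The arm

A 6-joint arm with a two-finger parallel gripper is mounted at the origin on a cart in front of the work surface, level with it; the furniture and walls round the work are solid. World frame = base frame: x ahead of the robot, y to its left, z up, the work surface at z = 0. Lengths are in m, angles in degrees, forces in N, time in s.
With the tool pointing down it reaches from about 0.3 to 0.75 m from the base axis. Payload 8.5 kg.
Tool frame: the origin (TCP) lies at the centre of the arm's flange, where the gripper is bolted on; the fingertips stand 173 mm ahead of it and the grasp point (between the pads) lies 155 mm ahead of it (env.tip_extent is the distance from the TCP to the fingertips, in m); z points along the fingers, y is the line along which they close (so a half turn about z gives the same grasp; the last joint's range is limited). The gripper opens to 85 mm and grips with 20 to 120 N. Pads are 22 mm wide; open, the fingers measure 114 mm over their backs; the gripper's body (76 mm by 85 mm) begins 54 mm behind the grasp point. The pads swing forward as they close: fully open they stand 13 mm farther back than shut.
Start: joints at [-76.679, 21.807, 74.336, -0, 83.858, -12.336], TCP at [0.238, -0.496, 0.405] pointing down, gripper open.
Joint ranges: [-178.18, 178.18], [-50.72, 133.34], [12.68, 142.11], [-81.47, 261.47], [9.98, 163.14], [-165.26, 165.26]. Speed limits (degrees/s): [136.94, 136.94, 180, 180, 180, 180].

### API

Orientations are given as a 3x3 rotation matrix whose columns are the frame's x, y, z axes.
In Python, from cell import env, eyes gives the robot as it stands. The module is installed in compiled form; this text tells all that it offers.
- The arm moves only by the tool send_rows, never from a script. Its argument "increments" is text: rows parted by semicolons, each of 7 numbers parted by spaces: the shift along the tool's x, y, z in cm, then the turn, a rotation vector about the tool's x, y, z in degrees, then the opening, from -1 (shut) to 1 (fully open). A call has 1 to 8 rows; each row is the pose to reach, as a shift and turn from the pose commanded when the call began, along the tool's axes at that moment; what a row does not reach only later rows make up. A row lasts 1/10 s, in which the tool goes at most 50 mm and 8.59 degrees, less where a joint would pass 70% of its speed; a pose out of reach is approached as far as the arm can. A call with a gripper value outside its range is refused whole. The fingers move at their own pace and stop on an object; the grip force is fixed at half the most. Time passes only in rows, so rows that repeat a pose let the fingers close. It gives the time, the measured TCP pose, the force, the opening and the grip force at its end, in the units of the state.
- env.get_state(): the state, without advancing time (a new reading comes with each control period).
- eyes.camera(name): name is "scene" or "top" or "wrist"; returns the picture (384x512x3 uint8, red, green, blue); there is no depth.
- eyes.get_calibration(name): a dict with "mtx" (3x3 intrinsics, pixels), "position" and "rotation" of the camera in the world; the wrist camera has in their place "mount" (4x4, takes a point from camera to tool coordinates, whose origin is the TCP and whose axes are the flange's). Camera axes: x right, y up, looking along -z (the intrinsics and any distortion apply to the point x, -y, -z); pixel columns grow to the right and rows downward; lengths in m; the calibration is good to about 2 mm. A picture is of the moment at which its call begins: read the wrist's pose just before it. get_calibration takes no time and is no camera call.
- env.close_job(): hands the job in; it is judged then, once.
Trained networks look in the newest picture that a camera, given by its name, has taken for a name from the list of things; names that differ only in an ending like _2 or _b are one class to them, and where a whole thing is asked for, a point or a joint stands for the part that bears it (a point fixed in the world has none). Each returns a list of dicts, best first, with "confidence" (0 to 1); they miss things now and then, are a little off and sometimes report something else, mostly with a low value. They report only what shows in the picture. A call takes as long as a camera call. They do not tell look-alikes from the thing itself.
- eyes.recognise(target, camera): "location" ([x, y, z] in m, in world coordinates, good to about 4 mm: the middle of the surface that is visible of it).
- eyes.masks_of(target, camera): "region" (384x512 bool, what is visible of it).
- eyes.spot_point(target, camera): "location" ([x, y, z] in m, in world coordinates, good to about 4 mm: a listed point, or the origin of a listed thing).
The state is a dict: "time_s": time; "q": joint angles; "dq": joint speeds; "effort": joint torques, N m; "ee_pos": TCP position; "eef_rot": TCP orientation; "contact_force": force on the tool from outside, world axes, zero at the start; "moment": the same for the moment, N m; "grip_width": finger opening in m; "grip_force": force on a finger pad.
Only numpy, scipy, OpenCV 4.12 (cv2) and the standard library are available. Lean on these libraries where they do the work, as an engineer would, in place of code of your own. Each camera call takes 0.05 s, during which the arm holds its last target. There are 200 camera calls.

## Working session

There is one attempt and no reset: what is moved stays moved. The work goes in short steps, Python scripts to look and compute and a tool call to move; the robot and the scene stay as the last step left them, time stands still between calls to the robot, and variables do not carry over. Pictures are saved under pics/ and viewed, at most 14 in all, crops included, and the job is handed in when it is done.

Besides the shell and the picture viewer there is one more tool, called after "Call:" by a JSON object that holds its "fn" and its "kwargs". send_rows: Moves the arm, as the interface text tells. Its arguments: {"type":"object","properties":{"increments":{"type":"string"}},"required":["increments"]}

```bash
mkdir -p pics
cat > h.py <<'E'
from cell import env, eyes
import numpy as np, cv2
def save(cam,name):
    im=eyes.camera(cam); cv2.imwrite(f'pics/{name}.png',im[:,:,::-1]); return im
E
python3 - <<'E'
from h import *
s=env.get_state(); print(s['time_s'],s['ee_pos'],np.round(s['eef_rot'],3).tolist(),s['grip_width'])
a=save('scene','s0');b=save('top','t0')
for cam in ['top','scene']:
  for n in ['jar','bottle','dropper','balance_pan','stirrer_plate','drip_grid','mat','petri','vial','slidebox']:
    print(cam,n,[(np.round(d['location'],3).tolist(),round(d['confidence'],2)) for d in eyes.spot_point(n,cam)[:4]])
E
```

```text
0.0 [ 0.238113   -0.49574435  0.40409446] [[0.901, 0.433, -0.0], [0.433, -0.901, 0.001], [0.0, -0.001, -1.0]] 0.08539821313475811
top jar [([0.654, -0.054, 0.052], 0.74)]
top bottle [([0.444, 0.045, 0.022], 0.81)]
top dropper [([0.721, -0.295, 0.002], 0.81), ([0.618, -0.325, 0.046], 0.64), ([0.624, -0.424, 0.0], 0.54)]
top balance_pan [([0.608, -0.318, 0.044], 0.81)]
top stirrer_plate [([0.653, -0.053, 0.042], 0.63)]
top drip_grid [([0.451, 0.04, 0.02], 0.71)]
top mat [([0.418, -0.134, 0.006], 0.87)]
top petri [([0.628, 0.096, 0.001], 0.71)]
top vial [([0.555, -0.184, -0.004], 0.37)]
top slidebox [([0.434, -0.331, -0.0], 0.86)]
scene jar [([0.655, -0.049, 0.053], 0.6)]
scene bottle [([0.448, 0.046, 0.017], 0.77)]
scene dropper [([0.615, -0.32, 0.042], 0.77), ([0.721, -0.297, -0.001], 0.73), ([0.624, -0.426, 0.002], 0.54)]
scene balance_pan [([0.607, -0.319, 0.039], 0.77), ([0.45, 0.044, 0.018], 0.62), ([0.627, 0.092, 0.0], 0.33)]
scene stirrer_plate [([0.656, -0.052, 0.05], 0.88)]
scene drip_grid [([0.446, 0.046, 0.02], 0.84)]
scene mat [([0.421, -0.133, 0.002], 0.92)]
scene petri [([0.629, 0.092, 0.001], 0.65)]
scene vial [([0.556, -0.184, 0.002], 0.47)]
scene slidebox [([0.434, -0.336, -0.001], 0.88)]
```

View pics/t0.png

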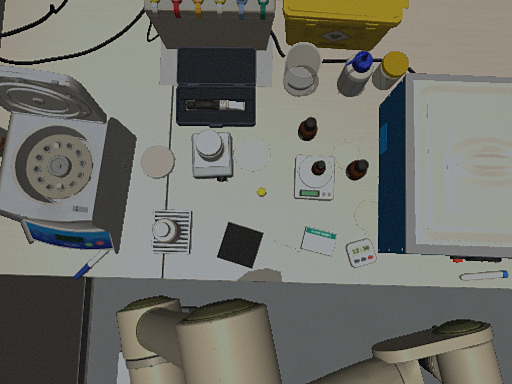

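View pics/s0.png

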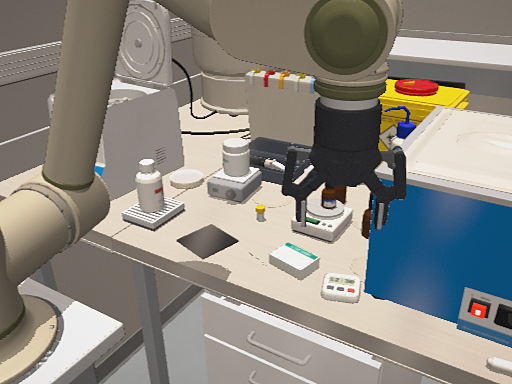

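The top view shows the dropper on the balance at (318,168), with look-alikes at (308,128) and (358,169). The jar is on the stirrer (209,145), the bottle on the drip stand (165,230) and the mat is at (240,244). Both views agree with the networks. Order: dropper to mat, jar to balance, bottle to stirrer, dropper to drip stand.

```bash
cat >> h.py <<'E'
def go(*targets):
    s=env.get_state(); print('t',round(s['time_s'],2),'pos',np.round(s['ee_pos'],4),'w',round(s['grip_width'],4),'F',np.round(s['contact_force'],1))
    for t in targets: print(t,'->',np.round(s['eef_rot'].T@(np.array(t)-s['ee_pos'])*100,2))
def look(names,cam='wrist',name=None):
    if name: save(cam,name)
    else: eyes.camera(cam)
    for n in names: print(cam,n,[(np.round(d['location'],4).tolist(),round(d['confidence'],2)) for d in eyes.spot_point(n,cam)[:4]])
E
python3 -c "
from h import *
go((.600,-.30,.405),(.616,-.322,.34))"
```

```text
t 1.1 pos [ 0.2381 -0.4958  0.4047] w 0.0854 F [ 1.3 -0.1  0.1]
(0.6, -0.3, 0.405) -> [ 4.11e+01 -1.98e+00 -3.00e-02]
(0.616, -0.322, 0.34) -> [41.59  0.7   6.47]
```

Call:
{"fn": "send_rows", "kwargs": {"increments": "38 0 0 0 0 0 1;38 0 0 0 0 0 1;38 0 0 0 0 0 1;38 0 0 0 0 0 1;38 0 0 0 0 0 1;38 0 0 0 0 0 1;38 0 0 0 0 0 1;38 0 0 0 0 0 1"}}

```text
time_s: 1.9
ee_pos: [0.5833, -0.329, 0.4043]
eef_rot: [[0.9, 0.435, 0.0], [0.435, -0.9, 0.0], [0.0, -0.0, -1.0]]
contact_force: [0.2, -0.0, -0.3]
grip_width: 0.0857
grip_force: 0.0
```

```bash
python3 -c "
from h import *
look(['dropper','balance_pan'],name='w1')
go((.616,-.322,.34),(.616,-.322,.225))"
```

```text
wrist dropper [([0.7206, -0.2976, 0.0024], 0.96), ([0.6171, -0.3235, 0.049], 0.86), ([0.6241, -0.4237, 0.0013], 0.65)]
wrist balance_pan [([0.611, -0.3171, 0.0492], 0.72)]
t 2.05 pos [ 0.582  -0.3301  0.404 ] w 0.0856 F [ 0.6 -0.1 -0.6]
(0.616, -0.322, 0.34) -> [3.42 0.76 6.4 ]
(0.616, -0.322, 0.225) -> [ 3.42  0.76 17.9 ]
```

View pics/w1.png

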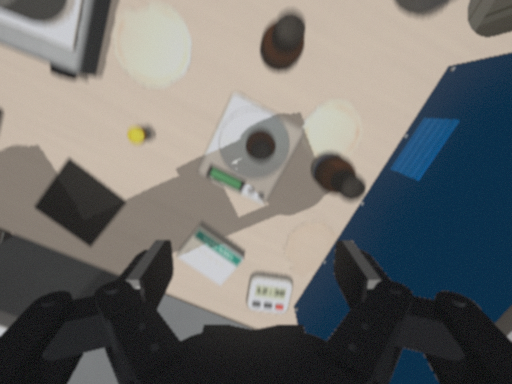

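The wrist view shows the dropper near the pan centre, with its cap at (260,146). The pan is centred at about (254,143), the mat at (81,203), and both bigger look-alikes are clear of the gripper.

```bash
cat >> h.py <<'E'
def px(uv,z,cam='wrist',s=None):
    c=eyes.get_calibration(cam)
    if cam=='wrist':
        s=s or env.get_state(); T=np.eye(4);T[:3,:3]=s['eef_rot'];T[:3,3]=s['ee_pos'];M=T@np.array(c['mount']);R,p=M[:3,:3],M[:3,3]
    else: R,p=np.array(c['rotation']),np.array(c['position'])
    d=np.linalg.inv(c['mtx'])@[uv[0],uv[1],1.]; d=R@(d*[1,-1,-1])
    return np.round(p+d*(z-p[2])/d[2],4)
E
python3 -c "
from h import *
print(px((260.5,145),.117),px((254,142.5),.045),px((81,203),.004),px((138,134),.03))
print({k:(np.shape(v),) for k,v in eyes.get_calibration('wrist').items()})
g=cv2.imread('pics/w1.png');g=cv2.resize(g[70:230,170:330],None,fx=4,fy=4,interpolation=cv2.INTER_CUBIC)[:600,:640];cv2.imwrite('pics/w1c.png',g)"
```

```text
[ 0.6206 -0.3186  0.117 ] [ 0.6124 -0.3162  0.045 ] [ 0.4251 -0.1355  0.004 ] [ 0.5583 -0.1853  0.03  ]
{'mtx': ((3, 3),), 'mount': ((4, 4),)}
```

View pics/w1c.png

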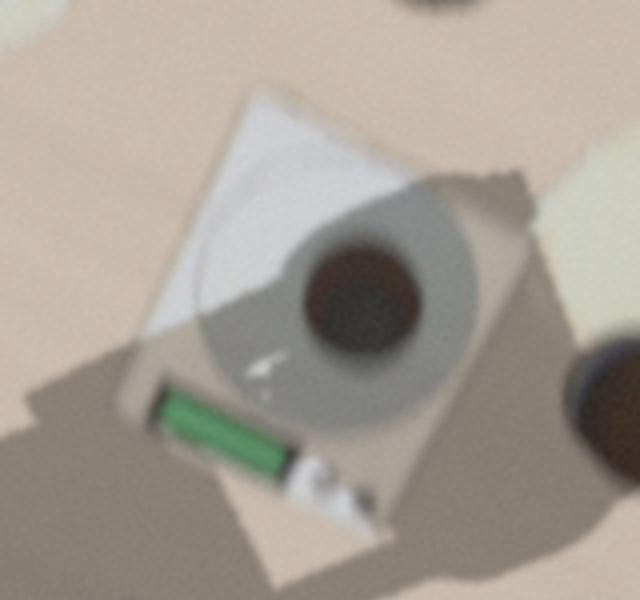

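The crop puts the pan centre at about (254,141.5) and the dropper at (261,145). I'll grasp at (0.618,-0.321).

```bash
python3 -c "
from h import *
go((.618,-.3205,.34),(.618,-.3205,.226))"
```

```text
t 2.05 pos [ 0.582  -0.3301  0.404 ] w 0.0856 F [ 0.6 -0.1 -0.6]
(0.618, -0.3205, 0.34) -> [3.66 0.71 6.4 ]
(0.618, -0.3205, 0.226) -> [ 3.67  0.72 17.8 ]
```

Call:
{"fn": "send_rows", "kwargs": {"increments": "3.7 0.7 4 0 0 0 1;3.7 0.7 8 0 0 0 1;3.7 0.7 12 0 0 0 1;3.7 0.7 15 0 0 0 1;3.7 0.7 17 0 0 0 1;3.7 0.7 17.8 0 0 0 1;3.7 0.7 17.8 0 0 0 1;3.7 0.7 17.8 0 0 0 0.3"}}

```text
time_s: 2.85
ee_pos: [0.6169, -0.3221, 0.2282]
eef_rot: [[0.902, 0.432, 0.002], [0.432, -0.902, -0.001], [0.001, 0.002, -1.0]]
contact_force: [0.7, 0.2, 0.6]
grip_width: 0.0733
grip_force: 0.0
```

Call:
{"fn": "send_rows", "kwargs": {"increments": "0 0 0 0 0 0 0;0 0 0 0 0 0 -0.2;0 0 0 0 0 0 -0.4;0 0 0 0 0 0 -1;0 0 0 0 0 0 -1;0 0 0 0 0 0 -1;0 0 0 0 0 0 -1;0 0 0 0 0 0 -1"}}

```text
time_s: 3.65
ee_pos: [0.6172, -0.3215, 0.2278]
eef_rot: [[0.901, 0.433, 0.001], [0.433, -0.901, -0.001], [0.001, 0.002, -1.0]]
contact_force: [-0.5, 0.4, 4.5]
grip_width: 0.031
grip_force: 59.8
```

```bash
python3 -c "
from h import *
m=(.422,-.134)
go((.618,-.32,.34),(*m,.34),(*m,.186))"
```

```text
t 3.65 pos [ 0.6172 -0.3215  0.2278] w 0.031 F [-0.5  0.4  4.5]
(0.618, -0.32, 0.34) -> [  0.15  -0.09 -11.22]
(0.422, -0.134, 0.34) -> [ -9.46 -25.34 -11.26]
(0.422, -0.134, 0.186) -> [ -9.47 -25.36   4.14]
```

Call:
{"fn": "send_rows", "kwargs": {"increments": "0 0 -4 0 0 0 -1;0 0 -9 0 0 0 -1;-1.5 -4 -11 0 0 0 -1;-3.2 -8.5 -11 0 0 0 -1;-5 -13.3 -11 0 0 0 -1;-6.8 -18 -11 0 0 0 -1;-8.5 -22.5 -11 0 0 0 -1;-9.4 -25.3 -11 0 0 0 -1"}}

```text
time_s: 4.45
ee_pos: [0.4203, -0.1319, 0.3367]
eef_rot: [[0.901, 0.434, -0.001], [0.434, -0.901, 0.001], [-0.001, -0.001, -1.0]]
contact_force: [0.5, -0.4, -0.5]
grip_width: 0.0306
grip_force: 59.6
```

```bash
python3 -c "
from h import *
m=(.422,-.134)
go((*m,.20),(*m,.188))"
```

```text
t 4.45 pos [ 0.4203 -0.1319  0.3367] w 0.0306 F [ 0.5 -0.4 -0.5]
(0.422, -0.134, 0.2) -> [ 0.07  0.28 13.67]
(0.422, -0.134, 0.188) -> [ 0.07  0.28 14.87]
```

Call:
{"fn": "send_rows", "kwargs": {"increments": "0 0.2 4 0 0 0 -1;0 0.2 8.5 0 0 0 -1;0 0.2 12 0 0 0 -1;0 0.2 13.7 0 0 0 -1;0 0.2 14.3 0 0 0 -1;0 0.2 14.6 0 0 0 -1;0 0.2 14.8 0 0 0 -1;0 0.2 14.8 0 0 0 -1"}}

```text
time_s: 5.25
ee_pos: [0.4238, -0.136, 0.1894]
eef_rot: [[0.901, 0.433, 0.001], [0.433, -0.901, -0.001], [0.001, 0.001, -1.0]]
contact_force: [0.6, 0.7, -0.6]
grip_width: 0.0307
grip_force: 59.6
```

```bash
python3 -c "
from h import *
go()"
```

```text
t 5.25 pos [ 0.4238 -0.136   0.1894] w 0.0307 F [ 0.6  0.7 -0.6]
```

Call:
{"fn": "send_rows", "kwargs": {"increments": "0 0 0.1 0 0 0 -1;0 0 0.15 0 0 0 -1;0 0 0.2 0 0 0 -1;0 0 0.2 0 0 0 -1"}}

```text
time_s: 5.65
ee_pos: [0.4237, -0.136, 0.1868]
eef_rot: [[0.901, 0.433, 0.0], [0.433, -0.901, -0.0], [0.0, 0.0, -1.0]]
contact_force: [0.3, 0.1, -0.6]
grip_width: 0.0311
grip_force: 59.6
```

Call:
{"fn": "send_rows", "kwargs": {"increments": "0 0 0.05 0 0 0 -1;0 0 0.1 0 0 0 -1;0 0 0.1 0 0 0 -1"}}

```text
time_s: 5.95
ee_pos: [0.4236, -0.1359, 0.1867]
eef_rot: [[0.901, 0.433, 0.001], [0.433, -0.901, -0.001], [0.0, 0.001, -1.0]]
contact_force: [-3.5, 1.8, 15.8]
grip_width: 0.0303
grip_force: 61.4
```

Contact. I'll release slowly and rise.

Call:
{"fn": "send_rows", "kwargs": {"increments": "0 0 -0.05 0 0 0 -0.1;0 0 -0.05 0 0 0 0;0 0 -0.05 0 0 0 0.3;0 0 -0.05 0 0 0 1;0 0 -0.05 0 0 0 1;0 0 -1 0 0 0 1;0 0 -5 0 0 0 1;0 0 -10 0 0 0 1"}}

```text
time_s: 6.75
ee_pos: [0.4233, -0.1358, 0.2864]
eef_rot: [[0.901, 0.433, -0.003], [0.433, -0.901, 0.002], [-0.002, -0.003, -1.0]]
contact_force: [0.7, -1.2, -0.3]
grip_width: 0.0854
grip_force: 0.0
```

Call:
{"fn": "send_rows", "kwargs": {"increments": "0 0 -5 0 0 0 1;0 0 -9 0 0 0 1;0 0 -11 0 0 0 1"}}

```text
time_s: 7.05
ee_pos: [0.4232, -0.1356, 0.4]
eef_rot: [[0.901, 0.433, 0.005], [0.433, -0.901, -0.003], [0.003, 0.005, -1.0]]
contact_force: [0.0, -0.0, -1.4]
grip_width: 0.0855
grip_force: 0.0
```

```bash
python3 -c "
from h import *
look(['dropper','jar','stirrer_plate'],name='w2')
go((.64,-.06,.40))"
```

```text
wrist dropper [([0.4226, -0.1383, 0.0058], 0.88)]
wrist jar []
wrist stirrer_plate []
t 7.25 pos [ 0.4233 -0.1357  0.3957] w 0.0855 F [ 0.1 -0.5  0.3]
(0.64, -0.06, 0.4) -> [22.82  2.56 -0.43]
```

Call:
{"fn": "send_rows", "kwargs": {"increments": "5 0.6 0 0 0 0 1;10 1.2 0 0 0 0 1;15 1.8 0 0 0 0 1;19 2.3 0 0 0 0 1;21 2.5 0 0 0 0 1;21 2.5 0 0 0 0 1"}}

```text
time_s: 7.85
ee_pos: [0.6255, -0.0666, 0.3928]
eef_rot: [[0.901, 0.435, -0.004], [0.435, -0.901, 0.001], [-0.003, -0.003, -1.0]]
contact_force: [-0.4, 0.6, -0.9]
grip_width: 0.0853
grip_force: 0.0
```

```bash
python3 -c "
from h import *
im=save('wrist','w3')
for n in ['jar','stirrer_plate','petri','bottle','drip_grid']: print(n,[(np.round(d['location'],4).tolist(),round(d['confidence'],2)) for d in eyes.spot_point(n,'wrist')[:2]])
go()"
```

```text
jar [([0.6525, -0.0529, 0.0503], 0.69)]
stirrer_plate [([0.6317, 0.0894, 0.0015], 0.52)]
petri [([0.6313, 0.086, 0.0], 0.81), ([0.4447, 0.0437, 0.0185], 0.55)]
bottle [([0.4484, 0.0417, 0.0234], 0.76), ([0.5535, -0.1853, -0.0018], 0.36)]
drip_grid [([0.4491, 0.0451, 0.0167], 0.8)]
t 8.15 pos [ 0.623  -0.068   0.3959] w 0.0854 F [-0.1  0.6  0. ]
```

View pics/w3.png

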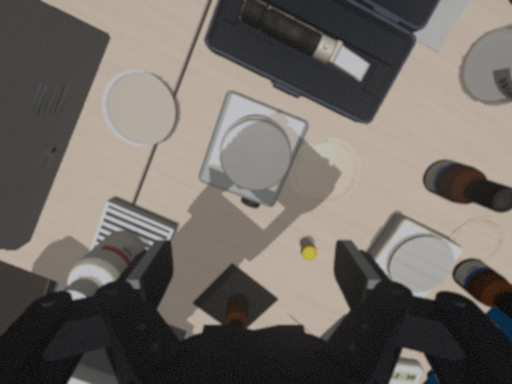

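The wrist view shows the dropper upright on the mat (237,300), the jar's lid centred at about (256,153), and the empty pan at about (421,263).

```bash
python3 -c "
from h import *
print(px((256,153),.13),px((421,263),.045),px((254,149),.05))
go((.654,-.0525,.32),(.654,-.0525,.246))"
```

```text
[ 0.6562 -0.0547  0.13  ] [ 0.6081 -0.3198  0.045 ] [ 0.6484 -0.0569  0.05  ]
t 8.15 pos [ 0.623  -0.068   0.3959] w 0.0854 F [-0.1  0.6  0. ]
(0.654, -0.0525, 0.32) -> [ 3.47 -0.06  7.59]
(0.654, -0.0525, 0.246) -> [ 3.47 -0.06 14.99]
```

Call:
{"fn": "send_rows", "kwargs": {"increments": "3.5 0 4 0 0 0 1;3.5 0 7 0 0 0 1;3.5 0 10 0 0 0 1;3.5 0 12.5 0 0 0 1;3.5 0 14 0 0 0 1;3.5 0 14.8 0 0 0 1;3.5 0 14.8 0 0 0 1;3.5 0 14.8 0 0 0 0.7"}}

```text
time_s: 8.95
ee_pos: [0.6553, -0.0526, 0.2488]
eef_rot: [[0.902, 0.433, 0.001], [0.433, -0.902, -0.0], [0.001, 0.001, -1.0]]
contact_force: [-0.5, -0.7, -0.6]
grip_width: 0.0736
grip_force: 0.0
```

Call:
{"fn": "send_rows", "kwargs": {"increments": "0 0 0 0 0 0 0.5;0 0 0 0 0 0 0.3;0 0 0 0 0 0 -1;0 0 0 0 0 0 -1;0 0 0 0 0 0 -1"}}

```text
time_s: 9.45
ee_pos: [0.6555, -0.0525, 0.2496]
eef_rot: [[0.901, 0.433, 0.003], [0.433, -0.901, -0.001], [0.002, 0.002, -1.0]]
contact_force: [-1.6, 0.4, 6.4]
grip_width: 0.0628
grip_force: 66.9
```

```bash
python3 -c "
from h import *
p=(.610,-.318)
go((.654,-.053,.36),(*p,.36),(*p,.25))"
```

```text
t 9.45 pos [ 0.6555 -0.0525  0.2496] w 0.0628 F [-1.6  0.4  6.4]
(0.654, -0.053, 0.36) -> [-1.300e-01  1.000e-02 -1.104e+01]
(0.61, -0.318, 0.36) -> [-15.57  21.99 -11.03]
(0.61, -0.318, 0.25) -> [-15.6   21.97  -0.03]
```

Call:
{"fn": "send_rows", "kwargs": {"increments": "0 0 -3 0 0 0 -1;0 0 -7 0 0 0 -1;-2 2.8 -10.5 0 0 0 -1;-5 7 -11 0 0 0 -1;-8 11.3 -11 0 0 0 -1;-11 15.5 -11 0 0 0 -1;-14 19.8 -11 0 0 0 -1;-15.5 22 -11 0 0 0 -1"}}

```text
time_s: 10.25
ee_pos: [0.6097, -0.3209, 0.3579]
eef_rot: [[0.902, 0.431, -0.0], [0.431, -0.902, -0.0], [-0.0, 0.0, -1.0]]
contact_force: [-0.1, -0.4, -0.9]
grip_width: 0.0629
grip_force: 66.8
```

Call:
{"fn": "send_rows", "kwargs": {"increments": "0 0 0 0 0 0 -1;0 0 0 0 0 0 -1"}}

```text
time_s: 10.45
ee_pos: [0.6106, -0.3183, 0.3576]
eef_rot: [[0.902, 0.432, -0.0], [0.432, -0.902, 0.001], [0.0, -0.001, -1.0]]
contact_force: [0.2, 1.1, -2.1]
grip_width: 0.063
grip_force: 66.8
```

```bash
python3 -c "
from h import *
look(['jar','balance_pan'],'top','t2');look(['jar','balance_pan'],'scene')
p=(.610,-.318)
go((*p,.2465))"
```

```text
top jar [([0.6097, -0.3187, 0.161], 0.54)]
top balance_pan []
scene jar [([0.6082, -0.3139, 0.1629], 0.72)]
scene balance_pan [([0.6072, -0.3162, 0.0427], 0.93)]
t 10.75 pos [ 0.6112 -0.3167  0.358 ] w 0.0626 F [ 0.4  0.1 -1.6]
(0.61, -0.318, 0.2465) -> [-0.17  0.06 11.15]
```

View pics/t2.png

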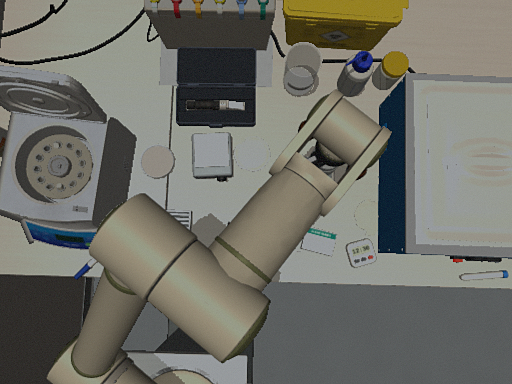

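In the top view the arm holds the jar over the balance and the empty stirrer plate shows at (211,153). I'll lower the jar now.

Call:
{"fn": "send_rows", "kwargs": {"increments": "-0.2 0 4 0 0 0 -1;-0.2 0 7 0 0 0 -1;-0.2 0 9 0 0 0 -1;-0.2 0 10.2 0 0 0 -1;-0.2 0 10.8 0 0 0 -1;-0.2 0 11.1 0 0 0 -1;-0.2 0 11.2 0 0 0 -1;-0.2 0 11.2 0 0 0 -1"}}

```text
time_s: 11.55
ee_pos: [0.6092, -0.3187, 0.2466]
eef_rot: [[0.901, 0.433, 0.001], [0.433, -0.901, -0.001], [0.001, 0.001, -1.0]]
contact_force: [-0.4, 0.7, -1.7]
grip_width: 0.0627
grip_force: 66.8
```

Call:
{"fn": "send_rows", "kwargs": {"increments": "0 0 0.05 0 0 0 -1;0 0 0.1 0 0 0 -1;0 0 0.1 0 0 0 -1"}}

```text
time_s: 11.85
ee_pos: [0.609, -0.3187, 0.2449]
eef_rot: [[0.901, 0.433, 0.0], [0.433, -0.901, -0.0], [0.0, 0.0, -1.0]]
contact_force: [-0.0, -0.2, -1.5]
grip_width: 0.0628
grip_force: 66.8
```

Call:
{"fn": "send_rows", "kwargs": {"increments": "0 0 0.05 0 0 0 -1;0 0 0.05 0 0 0 -1;0 0 0.1 0 0 0 -1;0 0 0.1 0 0 0 -1"}}

```text
time_s: 12.25
ee_pos: [0.609, -0.3187, 0.2446]
eef_rot: [[0.901, 0.433, 0.001], [0.433, -0.901, -0.001], [0.0, 0.001, -1.0]]
contact_force: [-3.9, 1.9, 5.2]
grip_width: 0.0626
grip_force: 67.7
```

Seated. I'll release, rise, and check with the wrist camera.

Call:
{"fn": "send_rows", "kwargs": {"increments": "0 0 0 0 0 0 0.5;0 0 0 0 0 0 0.6;0 0 0 0 0 0 0.8;0 0 0 0 0 0 1;0 0 0 0 0 0 1;0 0 -1 0 0 0 1;0 0 -5 0 0 0 1;0 0 -10 0 0 0 1"}}

```text
time_s: 13.05
ee_pos: [0.6089, -0.3187, 0.3437]
eef_rot: [[0.901, 0.433, -0.003], [0.433, -0.901, 0.003], [-0.002, -0.004, -1.0]]
contact_force: [-0.3, -0.4, 0.8]
grip_width: 0.0853
grip_force: 0.0
```

Call:
{"fn": "send_rows", "kwargs": {"increments": "-2 0 -5 0 0 0 1;-4 0 -6 0 0 0 1;-4 0 -6 0 0 0 1;-4 0 -6 0 0 0 1"}}

```text
time_s: 13.45
ee_pos: [0.5728, -0.336, 0.4038]
eef_rot: [[0.902, 0.432, 0.0], [0.432, -0.902, 0.0], [0.0, -0.0, -1.0]]
contact_force: [1.4, 0.7, -0.5]
grip_width: 0.0851
grip_force: 0.0
```

```bash
python3 -c "
from h import *
look(['jar','balance_pan'],name='w4')
go((.43,.03,.41))"
```

```text
wrist jar [([0.6086, -0.3194, 0.0476], 0.61)]
wrist balance_pan []
t 13.6 pos [ 0.5736 -0.3357  0.4023] w 0.0855 F [-0.6 -0.1 -0.3]
(0.43, 0.03, 0.41) -> [  2.92 -39.18  -0.68]
```

View pics/w4.png

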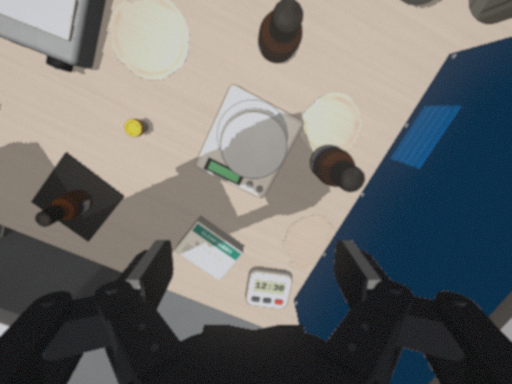

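The jar stands on the pan with its lid at (253,142); the rim shows evenly at left and right, with more of it towards the back, as the perspective would have it. I'll check this numerically.

```bash
python3 -c "
from h import *
c=eyes.get_calibration('wrist')
print(px((253,142),.125))
im=cv2.imread('pics/w4.png');cv2.imwrite('pics/w4c.png',cv2.resize(im[70:210,180:320],None,fx=4,fy=4,interpolation=cv2.INTER_CUBIC))
t=cv2.imread('pics/t2.png');cv2.imwrite('pics/t2c.png',cv2.resize(t[120:190,180:245],None,fx=8,fy=8,interpolation=cv2.INTER_CUBIC))"
```

```text
[ 0.6124 -0.316   0.125 ]
```

View pics/w4c.png

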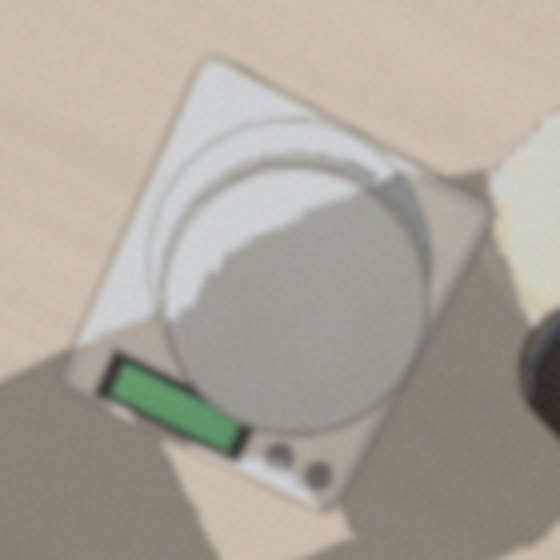

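View pics/t2c.png

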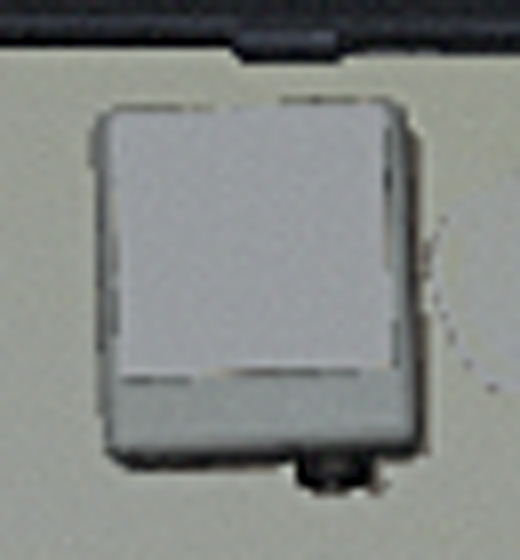

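The lid centre is at (254,145), the pan centre at about (252.4,136), and the stirrer plate centre in the top view at (211.8,149.9).

```bash
python3 -c "
from h import *
print(px((254,145),.125),px((254,145),.120),px((252.4,136),.045),px((211.75,149.9),.05,'top'))
go((.43,.03,.41))"
```

```text
[ 0.6104 -0.318   0.125 ] [ 0.6098 -0.3183  0.12  ] [ 0.6097 -0.3163  0.045 ] [ 0.6541 -0.0547  0.05  ]
t 13.6 pos [ 0.5736 -0.3357  0.4023] w 0.0855 F [-0.6 -0.1 -0.3]
(0.43, 0.03, 0.41) -> [  2.92 -39.18  -0.68]
```

The jar sits within 2 mm of the pan centre. Next is the bottle.

Call:
{"fn": "send_rows", "kwargs": {"increments": "0.3 -5 0 0 0 0 1;0.5 -10 0 0 0 0 1;0.8 -15 0 0 0 0 1;1 -20 0 0 0 0 1;1.3 -25 0 0 0 0 1;1.6 -30 0 0 0 0 1;1.8 -34.5 0 0 0 0 1;2 -38 0 0 0 0 1"}}

```text
time_s: 14.4
ee_pos: [0.4253, 0.0175, 0.4032]
eef_rot: [[0.901, 0.434, -0.001], [0.434, -0.901, 0.001], [-0.001, -0.001, -1.0]]
contact_force: [0.0, 0.6, 0.8]
grip_width: 0.0858
grip_force: 0.0
```

Call:
{"fn": "send_rows", "kwargs": {"increments": "0 -0.5 0 0 0 0 1;0 -0.5 0 0 0 0 1"}}

```text
time_s: 14.6
ee_pos: [0.4243, 0.0205, 0.4035]
eef_rot: [[0.9, 0.435, -0.001], [0.435, -0.9, 0.0], [-0.001, -0.0, -1.0]]
contact_force: [0.6, -0.3, 0.1]
grip_width: 0.0856
grip_force: 0.0
```

```bash
python3 -c "
from h import *
look(['bottle','drip_grid','stirrer_plate'],name='w5')
for n in ['bottle','drip_grid','stirrer_plate']: print(n,[(np.round(np.mean(np.argwhere(d['region']),0),1),d['region'].sum()) for d in eyes.masks_of(n,'wrist')[:1]])
go((.446,.044,.245))"
```

```text
wrist bottle [([0.4474, 0.0451, 0.0235], 0.92), ([0.4191, -0.1347, -0.0011], 0.63), ([0.6595, -0.0537, 0.0486], 0.21)]
wrist drip_grid [([0.4382, -0.3304, -0.0047], 0.32)]
wrist stirrer_plate [([0.6592, -0.0528, 0.0496], 0.74), ([0.4254, -0.1374, 0.0055], 0.15)]
bottle [(array([149.9, 242.5]), np.int64(2692))]
drip_grid [(array([135. , 250.1]), np.int64(3925))]
stirrer_plate [(array([ 38. , 398.1]), np.int64(8047))]
t 14.95 pos [0.4247 0.019  0.4035] w 0.0854 F [ 0.2 -0.1 -1.5]
(0.446, 0.044, 0.245) -> [ 3.01 -1.33 15.85]
```

View pics/w5.png

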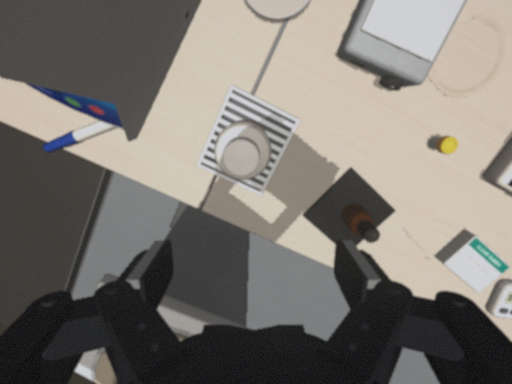

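The bottle's cap is at (240,156), and the stand's corners give its centre as (248,139.5).

```bash
python3 -c "
from h import *
print(px((240,156),.137),px((248.3,139.5),.022))
go((.447,.044,.245))"
```

```text
[0.4495 0.0435 0.137 ] [0.4531 0.0395 0.022 ]
t 14.95 pos [0.4247 0.019  0.4035] w 0.0854 F [ 0.2 -0.1 -1.5]
(0.447, 0.044, 0.245) -> [ 3.1  -1.29 15.85]
```

Call:
{"fn": "send_rows", "kwargs": {"increments": "3.1 -1.3 4 0 0 0 1;3.1 -1.3 7 0 0 0 1;3.1 -1.3 10 0 0 0 1;3.1 -1.3 13 0 0 0 1;3.1 -1.3 15 0 0 0 1;3.1 -1.3 15.8 0 0 0 1;3.1 -1.3 15.8 0 0 0 1;3.1 -1.3 15.8 0 0 0 0.7"}}

```text
time_s: 15.75
ee_pos: [0.447, 0.0446, 0.2465]
eef_rot: [[0.902, 0.433, 0.001], [0.433, -0.902, -0.0], [0.001, 0.001, -1.0]]
contact_force: [-0.3, 0.0, 0.6]
grip_width: 0.0734
grip_force: 0.0
```

Call:
{"fn": "send_rows", "kwargs": {"increments": "0 0 0 0 0 0 0.5;0 0 0 0 0 0 0.3;0 0 0 0 0 0 0.2;0 0 0 0 0 0 -1;0 0 0 0 0 0 -1;0 0 0 0 0 0 -1"}}

```text
time_s: 16.35
ee_pos: [0.4469, 0.0448, 0.247]
eef_rot: [[0.901, 0.433, 0.003], [0.433, -0.901, -0.0], [0.002, 0.002, -1.0]]
contact_force: [-1.3, -0.5, 8.5]
grip_width: 0.0551
grip_force: 61.8
```

```bash
python3 -c "
from h import *
p=(.654,-.0535)
go((*p,.36),(*p,.277))"
```

```text
t 16.35 pos [0.4469 0.0448 0.247 ] w 0.0551 F [-1.3 -0.5  8.5]
(0.654, -0.0535, 0.36) -> [ 14.44  17.85 -11.23]
(0.654, -0.0535, 0.277) -> [14.42 17.83 -2.93]
```

Call:
{"fn": "send_rows", "kwargs": {"increments": "0 0 -3 0 0 0 -1;0 0 -7 0 0 0 -1;0 0 -10.5 0 0 0 -1;3 3.7 -11.5 0 0 0 -1;6 7.4 -11.5 0 0 0 -1;9 11.1 -11.5 0 0 0 -1;12 14.8 -11.5 0 0 0 -1;14.4 17.8 -11.5 0 0 0 -1"}}

```text
time_s: 17.15
ee_pos: [0.6551, -0.0544, 0.3604]
eef_rot: [[0.902, 0.433, -0.0], [0.433, -0.902, 0.0], [-0.0, -0.0, -1.0]]
contact_force: [0.4, 0.1, -2.6]
grip_width: 0.0552
grip_force: 66.4
```

Call:
{"fn": "send_rows", "kwargs": {"increments": "0 0 0 0 0 0 -1;0 0 0 0 0 0 -1"}}

```text
time_s: 17.35
ee_pos: [0.6536, -0.0535, 0.3599]
eef_rot: [[0.902, 0.433, -0.002], [0.433, -0.902, 0.001], [-0.001, -0.001, -1.0]]
contact_force: [-0.5, -0.2, -2.4]
grip_width: 0.0551
grip_force: 66.4
```

```bash
python3 -c "
from h import *
look(['bottle','stirrer_plate'],'scene')
p=(.654,-.0535)
go((*p,.277))"
```

```text
scene bottle [([0.6529, -0.0513, 0.1299], 0.58)]
scene stirrer_plate [([0.6557, -0.052, 0.0492], 0.76)]
t 17.5 pos [ 0.6527 -0.0526  0.3612] w 0.055 F [-0.4 -0.6 -1.6]
(0.654, -0.0535, 0.277) -> [0.08 0.13 8.42]
```

Call:
{"fn": "send_rows", "kwargs": {"increments": "0.1 0 3 0 0 0 -1;0.1 0 5.5 0 0 0 -1;0.1 0 7 0 0 0 -1;0.1 0 7.7 0 0 0 -1;0.1 0 8 0 0 0 -1;0.1 0 8.2 0 0 0 -1;0.1 0 8.3 0 0 0 -1;0.1 0 8.4 0 0 0 -1"}}

```text
time_s: 18.3
ee_pos: [0.6544, -0.0528, 0.2774]
eef_rot: [[0.901, 0.433, 0.001], [0.433, -0.901, -0.0], [0.001, 0.001, -1.0]]
contact_force: [0.6, -0.2, -2.5]
grip_width: 0.055
grip_force: 66.3
```

Call:
{"fn": "send_rows", "kwargs": {"increments": "0 0 0.05 0 0 0 -1;0 0 0.1 0 0 0 -1;0 0 0.15 0 0 0 -1;0 0 0.15 0 0 0 -1"}}

```text
time_s: 18.7
ee_pos: [0.6544, -0.0529, 0.2753]
eef_rot: [[0.901, 0.433, 0.0], [0.433, -0.901, -0.0], [0.0, 0.0, -1.0]]
contact_force: [0.2, -0.9, -2.4]
grip_width: 0.0545
grip_force: 66.5
```

Call:
{"fn": "send_rows", "kwargs": {"increments": "0 0 0.05 0 0 0 -1;0 0 0.1 0 0 0 -1;0 0 0.1 0 0 0 -1"}}

```text
time_s: 19.0
ee_pos: [0.6544, -0.0528, 0.2752]
eef_rot: [[0.901, 0.433, 0.001], [0.433, -0.901, -0.0], [0.001, 0.001, -1.0]]
contact_force: [-1.5, -0.1, 5.7]
grip_width: 0.0552
grip_force: 67.2
```

Seated. Release and rise.

Call:
{"fn": "send_rows", "kwargs": {"increments": "0 0 0 0 0 0 0.4;0 0 0 0 0 0 0.5;0 0 0 0 0 0 0.7;0 0 0 0 0 0 1;0 0 0 0 0 0 1;0 0 -1 0 0 0 1;0 0 -5 0 0 0 1;0 0 -10 0 0 0 1"}}

```text
time_s: 19.8
ee_pos: [0.6543, -0.0529, 0.3744]
eef_rot: [[0.901, 0.433, -0.004], [0.433, -0.901, 0.001], [-0.003, -0.003, -1.0]]
contact_force: [1.3, 0.2, 0.1]
grip_width: 0.0854
grip_force: 0.0
```

Call:
{"fn": "send_rows", "kwargs": {"increments": "-3 0 -4.5 0 0 0 1;-4 0 -4.5 0 0 0 1;-4 0 -4.5 0 0 0 1"}}

```text
time_s: 20.1
ee_pos: [0.6172, -0.0706, 0.4213]
eef_rot: [[0.902, 0.432, 0.003], [0.432, -0.902, -0.001], [0.002, 0.002, -1.0]]
contact_force: [0.3, -0.6, 0.1]
grip_width: 0.0856
grip_force: 0.0
```

```bash
python3 -c "
from h import *
look(['bottle','drip_grid','dropper'],name='w6')
im=cv2.imread('pics/w6.png');cv2.imwrite('pics/w6c.png',cv2.resize(im,None,fx=1.5,fy=1.5,interpolation=cv2.INTER_CUBIC))
go((.40,-.145,.40))"
```

```text
wrist bottle [([0.6549, -0.0536, 0.0515], 0.74)]
wrist drip_grid [([0.4481, 0.0451, 0.0205], 0.89)]
wrist dropper [([0.4275, -0.1393, 0.0026], 0.77), ([0.4373, -0.3289, -0.0037], 0.73), ([0.6204, -0.4236, 0.0019], 0.7), ([0.7209, -0.2964, 0.0021], 0.59)]
t 20.3 pos [ 0.6189 -0.07    0.4176] w 0.0852 F [ 0.7 -0.1  0.7]
(0.4, -0.145, 0.4) -> [-22.97  -2.72   1.81]
```

View pics/w6c.png

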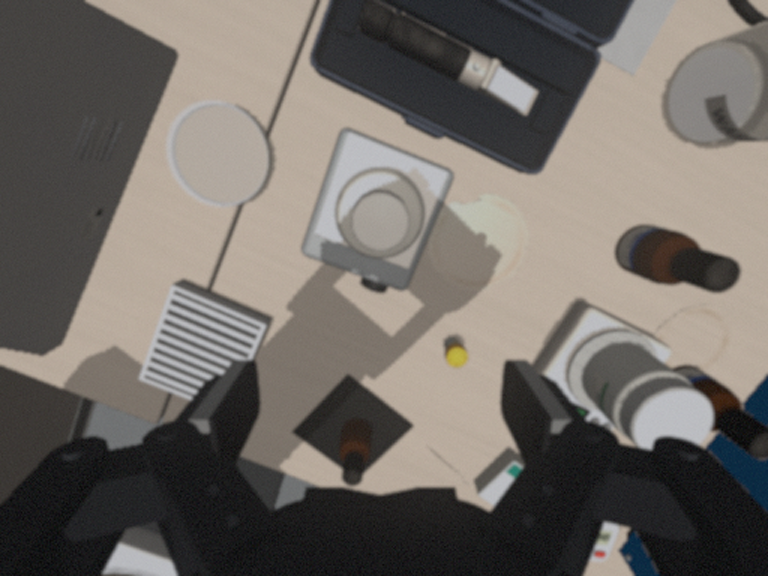

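The bottle is upright on the stirrer with its cap at (253,147) in full-frame pixels. The plate centre is at about (253,136), the dropper is on the mat, and the empty drip stand is at about (137,234).

```bash
python3 -c "
from h import *
print(px((252.7,147.3),.165),px((252.9,136.3),.05),px((136.8,233.7),.022))"
```

```text
[ 0.6562 -0.0509  0.165 ] [ 0.6538 -0.052   0.05  ] [0.453 0.038 0.022]
```

Call:
{"fn": "send_rows", "kwargs": {"increments": "-5 -0.6 0 0 0 0 1;-10 -1.2 0 0 0 0 1;-15 -1.8 0 0 0 0 1;-19 -2.3 0 0 0 0 1;-22 -2.6 0 0 0 0 1;-23 -2.7 1 0 0 0 1;-23 -2.7 1.5 0 0 0 1;-23 -2.7 1.5 0 0 0 1"}}

```text
time_s: 21.1
ee_pos: [0.4, -0.1455, 0.4032]
eef_rot: [[0.901, 0.433, -0.002], [0.433, -0.901, 0.002], [-0.001, -0.002, -1.0]]
contact_force: [0.4, -0.3, -0.8]
grip_width: 0.0854
grip_force: 0.0
```

```bash
python3 -c "
from h import *
look(['dropper','drip_grid'],name='w7')
for n in ['dropper']: print([(np.round(np.mean(np.argwhere(d['region']),0),1),d['region'].sum()) for d in eyes.masks_of(n,'wrist')[:2]])
go((.4235,-.1365,.187))"
```

```text
wrist dropper [([0.4234, -0.1384, 0.0054], 0.58)]
wrist drip_grid [([0.447, 0.0437, 0.0184], 0.85)]
[(array([150.4, 255.7]), np.int64(595))]
t 21.3 pos [ 0.4001 -0.1453  0.4042] w 0.0854 F [-0.2  0.1 -0.3]
(0.4235, -0.1365, 0.187) -> [ 2.49  0.23 21.72]
```

Call:
{"fn": "send_rows", "kwargs": {"increments": "2.5 0.2 5 0 0 0 1;2.5 0.2 10 0 0 0 1;2.5 0.2 14 0 0 0 1;2.5 0.2 18 0 0 0 1;2.5 0.2 20.5 0 0 0 1;2.5 0.2 21.5 0 0 0 1;2.5 0.2 21.6 0 0 0 1;2.5 0.2 21.6 0 0 0 0.3"}}

```text
time_s: 22.1
ee_pos: [0.4232, -0.1365, 0.189]
eef_rot: [[0.901, 0.433, 0.001], [0.433, -0.901, -0.001], [0.001, 0.001, -1.0]]
contact_force: [0.6, 0.8, 1.7]
grip_width: 0.0735
grip_force: 0.0
```

Call:
{"fn": "send_rows", "kwargs": {"increments": "0 0 0 0 0 0 0;0 0 0 0 0 0 -0.2;0 0 0 0 0 0 -0.4;0 0 0 0 0 0 -1;0 0 0 0 0 0 -1;0 0 0 0 0 0 -1;0 0 0 0 0 0 -1"}}

```text
time_s: 22.8
ee_pos: [0.4228, -0.1364, 0.1893]
eef_rot: [[0.901, 0.433, 0.002], [0.433, -0.901, -0.001], [0.001, 0.002, -1.0]]
contact_force: [-1.1, 0.7, 9.8]
grip_width: 0.0303
grip_force: 58.7
```

```bash
python3 -c "
from h import *
p=(.450,.042)
go((*p,.30),(*p,.207))"
```

```text
t 22.8 pos [ 0.4228 -0.1364  0.1893] w 0.0303 F [-1.1  0.7  9.8]
(0.45, 0.042, 0.3) -> [ 10.19 -14.89 -11.09]
(0.45, 0.042, 0.207) -> [ 10.18 -14.9   -1.79]
```

Call:
{"fn": "send_rows", "kwargs": {"increments": "0 0 -4 0 0 0 -1;0 0 -8 0 0 0 -1;2.5 -3.7 -11 0 0 0 -1;5 -7.5 -11 0 0 0 -1;7.5 -11 -11 0 0 0 -1;9.5 -14 -11 0 0 0 -1;10.2 -14.9 -11 0 0 0 -1;10.2 -14.9 -11 0 0 0 -1"}}

```text
time_s: 23.6
ee_pos: [0.4501, 0.0431, 0.2984]
eef_rot: [[0.9, 0.435, 0.0], [0.435, -0.9, -0.0], [0.0, 0.0, -1.0]]
contact_force: [-1.2, -0.4, -1.1]
grip_width: 0.0306
grip_force: 60.0
```

```bash
python3 -c "
from h import *
look(['dropper','drip_grid'],'scene',name='s8');look(['dropper','drip_grid'],'top');look(['dropper','drip_grid'],'wrist')
p=(.450,.042)
go((*p,.208))"
```

```text
scene dropper [([0.7216, -0.2991, 0.0001], 0.74), ([0.4516, 0.0453, 0.109], 0.63), ([0.6247, -0.4244, 0.0003], 0.58)]
scene drip_grid [([0.4496, 0.0439, 0.0188], 0.6)]
top dropper [([0.622, -0.4258, -0.0022], 0.66), ([0.721, -0.297, 0.0009], 0.55)]
top drip_grid [([0.4535, 0.0398, 0.0239], 0.66)]
wrist dropper [([0.4496, 0.0387, 0.1163], 0.67)]
wrist drip_grid [([0.4455, 0.0451, 0.0169], 0.76)]
t 24.05 pos [0.4502 0.0415 0.2982] w 0.0305 F [ 0.3 -0.3 -0.7]
(0.45, 0.042, 0.208) -> [ 0.01 -0.05  9.02]
```

Call:
{"fn": "send_rows", "kwargs": {"increments": "0 0 3 0 0 0 -1;0 0 6 0 0 0 -1;0 0 7.5 0 0 0 -1;0 0 8.2 0 0 0 -1;0 0 8.6 0 0 0 -1;0 0 8.8 0 0 0 -1;0 0 8.9 0 0 0 -1;0 0 8.9 0 0 0 -1"}}

```text
time_s: 24.85
ee_pos: [0.4503, 0.0421, 0.2097]
eef_rot: [[0.901, 0.433, 0.001], [0.433, -0.901, -0.0], [0.001, 0.001, -1.0]]
contact_force: [0.7, -1.1, 0.9]
grip_width: 0.03
grip_force: 60.0
```

Call:
{"fn": "send_rows", "kwargs": {"increments": "0 0 0.05 0 0 0 -1;0 0 0.1 0 0 0 -1;0 0 0.15 0 0 0 -1;0 0 0.15 0 0 0 -1"}}

```text
time_s: 25.25
ee_pos: [0.4502, 0.0421, 0.2077]
eef_rot: [[0.901, 0.433, -0.0], [0.433, -0.901, -0.0], [-0.0, 0.0, -1.0]]
contact_force: [0.4, -0.8, -0.6]
grip_width: 0.0306
grip_force: 60.0
```

Call:
{"fn": "send_rows", "kwargs": {"increments": "0 0 0.05 0 0 0 -1;0 0 0.1 0 0 0 -1;0 0 0.1 0 0 0 -1"}}

```text
time_s: 25.55
ee_pos: [0.4501, 0.0421, 0.2073]
eef_rot: [[0.901, 0.433, 0.001], [0.433, -0.901, -0.0], [0.0, 0.0, -1.0]]
contact_force: [-2.5, -0.3, 9.2]
grip_width: 0.0305
grip_force: 61.0
```

Call:
{"fn": "send_rows", "kwargs": {"increments": "0 0 0 0 0 0 -0.1;0 0 0 0 0 0 0;0 0 0 0 0 0 0.3;0 0 0 0 0 0 1;0 0 0 0 0 0 1;0 0 -1 0 0 0 1;0 0 -5 0 0 0 1;0 0 -10 0 0 0 1"}}

```text
time_s: 26.35
ee_pos: [0.4498, 0.0421, 0.3075]
eef_rot: [[0.901, 0.433, -0.004], [0.433, -0.901, 0.001], [-0.003, -0.002, -1.0]]
contact_force: [0.6, -0.7, 0.7]
grip_width: 0.0854
grip_force: 0.0
```

Call:
{"fn": "send_rows", "kwargs": {"increments": "-2.5 0 -5 0 0 0 1;-2.5 0 -9 0 0 0 1;-2.5 0 -9 0 0 0 1;-2.5 0 -9 0 0 0 1"}}

```text
time_s: 26.75
ee_pos: [0.4271, 0.0314, 0.3977]
eef_rot: [[0.901, 0.433, 0.002], [0.433, -0.901, -0.0], [0.002, 0.001, -1.0]]
contact_force: [0.4, -0.9, -1.0]
grip_width: 0.0855
grip_force: 0.0
```

```bash
python3 -c "
from h import *
look(['dropper','drip_grid'],name='w9')
im=cv2.imread('pics/w9.png');cv2.imwrite('pics/w9c.png',cv2.resize(im,None,fx=1.5,fy=1.5,interpolation=cv2.INTER_CUBIC))
look(['dropper','bottle','jar','petri','vial','slidebox'],'scene')
go()"
```

```text
wrist dropper [([0.4528, 0.0384, 0.0246], 0.7)]
wrist drip_grid [([0.4497, 0.0459, 0.0204], 0.68)]
scene dropper [([0.4485, 0.0402, 0.0173], 0.91), ([0.6228, -0.4282, 0.0028], 0.85), ([0.7233, -0.298, 0.0003], 0.69)]
scene bottle [([0.6596, -0.0543, 0.0487], 0.59), ([0.6547, -0.0506, 0.0467], 0.58)]
scene jar [([0.6082, -0.3138, 0.0458], 0.71)]
scene petri [([0.6264, 0.0935, -0.0003], 0.63)]
scene vial [([0.5533, -0.1827, 0.0007], 0.61)]
scene slidebox [([0.4355, -0.3351, 0.001], 0.67)]
t 27.25 pos [0.4277 0.0313 0.3964] w 0.0853 F [-0.2  0.2 -0.6]
```

View pics/w9c.png

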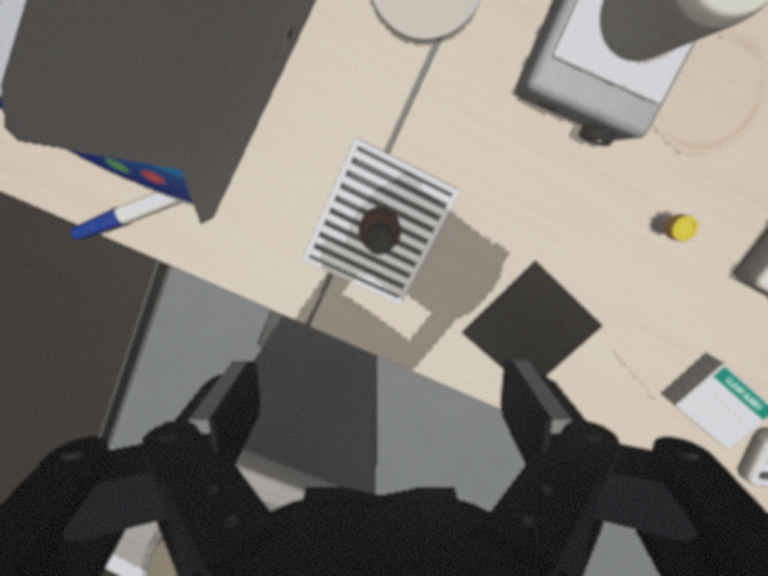

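The dropper stands upright on the stand with its cap at (252,158); the stand's corners give its centre as (254.3,147.5).

```bash
python3 -c "
from h import *
print(px((252.3,157.5),.094),px((254.3,147.5),.022))"
```

```text
[0.4502 0.0432 0.094 ] [0.4511 0.0411 0.022 ]
```

All three sit within about 3 mm of their centres.

```bash
python3 -c "
from h import *
print(env.close_job())"
```

```text
the job is handed in; nothing more can be done
None
```

The job is handed in: jar on the balance, bottle on the stirrer and dropper on the drip stand, each upright and about 3 mm or less from centre by my own camera measurements, with the bystanders in place; no verdict was returned.

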